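# Release and push out the filter slide of a bench air filter

## Robot

A 6-joint arm with a two-finger parallel gripper is mounted at the origin on a cart in front of the work surface, level with it; the furniture and walls round the work are solid. World frame = base frame: x ahead of the robot, y to its left, z up, the work surface at z = 0. Lengths are in m, angles in degrees, forces in N, time in s.
With the tool pointing down it reaches from about 0.35 to 0.875 m from the base axis. Payload 4.2 kg.
Tool frame: the origin (TCP) lies midway between the tips of the shut fingers; the grasp point (between the pads) lies 19 mm behind it; y points along the fingers, x is the direction in which the jaws open and shut, and the axes are right-handed (so a half turn about y gives the same grasp; the last joint's range is limited). The gripper opens to 87 mm and grips with 3 to 60 N. Pads are 19 mm wide; open, the fingers measure 117 mm over their backs; the gripper's body (75 mm by 190 mm) begins 51 mm behind the grasp point.
Start: joints at [88.9, 22.042, 0.453, 0, -68.411, -14.817], TCP at [0.171, 0.601, 0.223] pointing down, gripper open.
Joint ranges: [-179.83, 179.83], [-69.29, 118.12], [-61.27, 80.66], [-181.25, 117.63], [-171.15, -9.14], [-177.46, 177.46]. Speed limits (degrees/s): [159.86, 159.86, 180, 180, 180, 180].

## Interface

Orientations are given as a 3x3 rotation matrix whose columns are the frame's x, y, z axes.
In Python, from station import * gives the robot as it stands.
- The arm moves only by the tool jog_arm, never from a script. Its argument "series" is a list of rows, each a list of 3 entries, a list of its own where there are three numbers: the shift along the tool's x, y, z in m, then the turn, a rotation vector about the tool's x, y, z in degrees, then the finger opening in m, from 0 to 0.087. A call has 1 to 10 rows; each row shifts and turns the commanded pose from where the row before left it, along the tool's axes as they then stand; what a row does not reach is not made up. A row lasts 1/8 s, in which the tool goes at most 62.5 mm and 10.7 degrees, less where a joint would pass 70% of its speed; a pose out of reach is approached as far as the arm can. A call is refused whole if a number of a shift passes 0.0625 or a number of a turn 10.7, either way. A call with a gripper value outside its range is refused whole. The fingers move at their own pace and stop on an object; the grip force is fixed at half the most. Time passes only in rows, so rows that do not move let the fingers close. It gives the time, the measured TCP pose, the force and the opening at its end, in the units of the state.
- sense(): the state, without advancing time (a new reading comes with each control period).
- capture(name): name is "scene" or "top" or "wrist"; returns the picture (480x640x3 uint8, red, green, blue); there is no depth.
- camera_info(name): a dict with "fx", "fy", "cx", "cy" (pixels), "k1" (the pictures are not rectified: a ray, as slopes to the right and down, at radius r is drawn at 1 + k1 r^2 times it, then the intrinsics apply), "rvec" (rotation vector, rad) and "tvec" (3), from world to camera coordinates, as OpenCV has them. Camera axes: x right, y down, z forward; pixel columns grow to the right and rows downward; lengths in m; the calibration is good to about 2 mm. A picture is of the moment at which its call begins: read the wrist's pose just before it. camera_info takes no time and is no camera call; for the wrist camera it gives the pose at the moment of the call.
- finish_job(): hands the job in, once; it reports no verdict.
The state is a dict: "time_s": time; "joints": joint angles; "joint_velocities": joint speeds; "effort": joint torques, N m; "tcp_pos": TCP position; "ee_rot": TCP orientation; "wrist_force": force on the tool from outside, world axes, zero at the start; "moment": the same for the moment, N m; "gripper_width": opening from 0.0 (shut) to 1.0 (fully open).
Only numpy, scipy, OpenCV 4.12 (cv2) and the standard library are available. Lean on these libraries where they do the work, as an engineer would, in place of code of your own. Each camera call takes 0.05 s, during which the arm holds its last target. There are 200 camera calls.

## Task

Take the pin tool from its cradle, push its thin end through the slot in the front of the filter unit into the recess to press the release button well in, and, keeping the button held down with the pin, push the filter slide out of the end of the unit, (nearly) to its stop. Then draw the pin out, lay it back in its cradle and let go; leave the jar and the clothes peg where they are.

Things in the scene. Friction and masses are not known exactly. Their poses are not given: they have to be found in the camera images.
- filter_unit: white box 90 (x) x 150 (y) x 100 mm high with grey ribs on top, fixed to the bench. Origin: centre of its underside; its front face is 45 mm along -x (toward the robot); the filter slide comes out of its +y (left) end. In the front face (wall 3 mm) is a level slot with a grey lip 1 mm proud, 18 mm high, centre 60 mm above the bench, from y = -42 to +44 mm
- recess (a point): centre of the mouth of the 16 x 16 mm square recess in the slide's grey front board, seen through the slot near its right end: 4 mm behind the unit's front face, at y = -32 mm of the unit when home; moves with it. +x points into it, +y is the way the slide comes out. 6 mm deep to the release button's face, which fills it; a pin in it, moved to +y, bears on its wall and takes the slide along
- release_button (a joint): how far the release button is pressed in along +x of the unit, m: 0 out, 0.008 its stop. Spring: 2.5 N at the start, 5.3 N at the stop; it comes back when let go. The slide is locked while the button is in by less than 0.004 m and the slide is home
- filter_slide (a joint): how far the grey filter slide stands out of the unit's +y end, m: 0 home, 0.060 its stop. It slides against about 2 N of friction plus 6 N per m/s and stays where it is left
- pin_grip (a point): centre of the wooden handle of the pin tool (on its axis), where to grip it. The handle is round, 14 mm thick and 110 mm long; +x runs along the axis to the thin end. The tool weighs 50 g
- pin_tip (a point): end of the thin steel pin of the pin tool, 105 mm along +x from the handle's centre; the pin is 6 mm thick and 50 mm long
- cradle: wooden cradle fixed to the bench: base plate 90 (x) x 60 (y) x 6 mm, and two V-shaped saddles, each 12 mm thick, at x = -32 and +32 mm, 52 mm high at their outer tips, with 52 mm free between them for the fingers. Origin: centre of its underside. The pin tool lies in the two Vs along x with its tip to +x
- cradle_rest (a point): where the centre of the pin tool's handle lies in the cradle, 45 mm above the bench; x is along the lying tool. The V mouths are about 35 mm wide and centre the handle when it is lowered in
- jar: small round jar, 58 mm wide, 68 mm high, a bystander; origin at the centre of its underside
- peg: wooden clothes peg 15 x 72 x 12 mm lying on the bench, a bystander; origin at the centre of its underside

How it is judged (in metres and radians):
On the way, in this order (a step that is already met when the one before it is completed fails the run):
1. the pin presses the release button in while the slide is still home (value of joint release_button above 0.0042 m and value of joint filter_slide below 0.006 m and contact force between pin_tool and filter_unit above 1 N and distance between pin_tip and recess below 0.022 m), for 0.1 s.
2. the slide is 30 mm out with the pin still holding the button in (value of joint filter_slide above 0.03 m and value of joint release_button above 0.003 m and contact force between pin_tool and filter_unit above 1 N and distance between pin_tip and recess below 0.022 m), for 0.1 s.
At the end, for the whole second after the job is handed in: the filter slide stands at least 40 mm out of the unit, the release button is let go, and the pin tool lies at rest along its cradle, in both Vs, its handle's centre within 20 mm of the resting place and within 0.12 rad of the cradle's direction (value of joint filter_slide above 0.04 m and value of joint release_button below 0.001 m and distance between pin_grip and cradle_rest below 0.02 m and angle between the x axis of pin_grip and the x axis of cradle_rest, either way round below 0.12 rad and linear speed of pin_tool below 0.02 m/s); the robot touches nothing.
It fails at once if the jar or the clothes peg is pushed more than 30 mm (distance of any of jar, peg from where it was at the start of the episode above 0.03 m).
It also fails if it takes over 59 s, if anything falls off the work surface, if the arm or the gripper's body presses on something with over 40 N, if the wrist force passes 120 N, or if a joint passes its speed limit or range.

## Working session

There is one attempt and no reset: what is moved stays moved. The work goes in short steps, Python scripts to look and compute and a tool call to move; the robot and the scene stay as the last step left them, time stands still between calls to the robot, and variables do not carry over. Pictures are saved under pics/ and viewed, about 8 in all and at most 12, crops included, and the job is handed in when it is done.

Besides the shell and the picture viewer there is one more tool, called as a command line: name --argument value ..., lists and objects as JSON in quotes. jog_arm: Moves the arm, as the interface text tells. Its arguments: {"type":"object","properties":{"series":{"type":"array","items":{"type":"array"}}},"required":["series"]}

```bash
mkdir -p pics; python3 - <<'E'
from station import *
import cv2, numpy as np
for n in ["scene","top"]:
    im=capture(n); cv2.imwrite(f"pics/{n}0.png",im[:,:,::-1]); print(n,camera_info(n))
s=sense(); print(s)
E
```

```text
scene {'fx': 543.9315804261553, 'fy': 543.9315804261553, 'cx': 313.4090462829956, 'cy': 233.85345845526572, 'k1': -0.1611542515198726, 'rvec': array([ 0.8615487 , -2.54910758,  1.09659901]), 'tvec': array([0.43979228, 0.28116566, 0.80410045])}
top {'fx': 438.21190801750083, 'fy': 438.21190801750083, 'cx': 323.2083800545883, 'cy': 236.48350775310885, 'k1': -0.05549721144043104, 'rvec': array([ 2.12342442, -2.11343653,  0.19921934]), 'tvec': array([0.02560511, 0.51847163, 0.89064193])}
{'time_s': 0.1, 'joints': array([ 8.88984967e+01,  2.20870523e+01,  3.87780326e-01, -2.48171210e-02,
       -6.84118137e+01, -1.48163384e+01]), 'joint_velocities': array([ 0.10730135, -0.05762294,  0.17001826,  0.21845922, -0.06626631,
       -0.00831068]), 'effort': array([-1.20099008e-03, -3.91691601e+01,  1.87932551e+01,  4.23195228e+00,
        1.34097494e-02, -7.56505233e-05]), 'tcp_pos': array([0.1712524 , 0.60052002, 0.22156413]), 'ee_rot': array([[-2.74411880e-01, -4.39952684e-04,  9.61612150e-01],
       [-9.61610217e-01, -1.93067670e-03, -2.74412212e-01],
       [ 1.97729056e-03, -9.99998039e-01,  1.06737627e-04]]), 'wrist_force': array([-0.603712  , -0.52376211,  0.02368534]), 'moment': array([-0.00429836,  0.01466532,  0.03003958]), 'gripper_width': 1.004505650816929}
```

View pics/scene0.png

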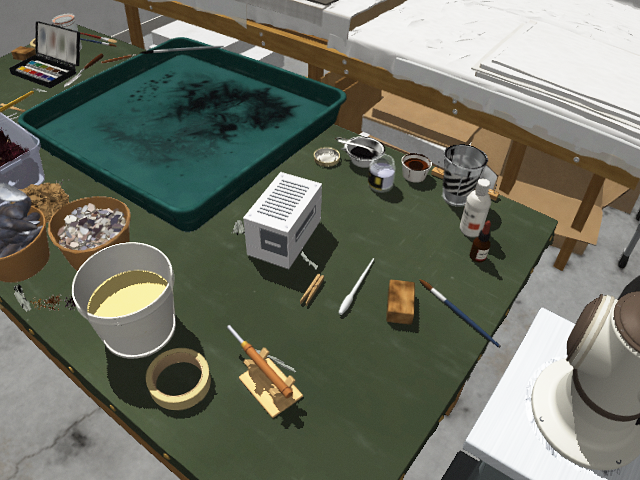

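View pics/top0.png

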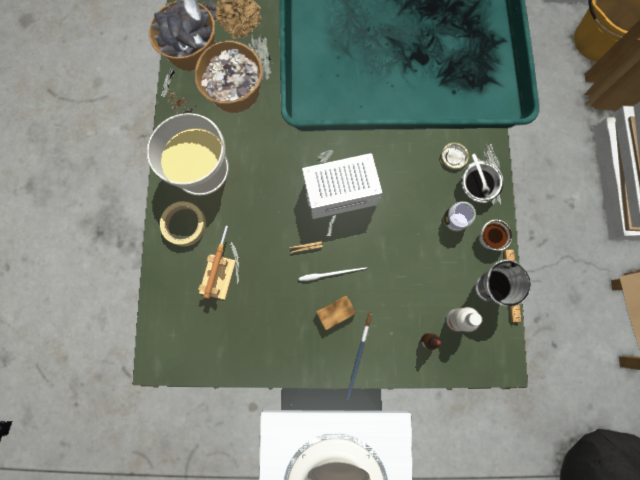

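The scene shows the unit at scene (285,220) / top (342,185), the cradle with the pin at scene (268,375) / top (218,270), and the peg at top (305,247). The purple jar is near top (460,215). I'll enlarge the key areas next.

```bash
python3 - <<'E'
import cv2, numpy as np
t=cv2.imread("pics/top0.png"); s=cv2.imread("pics/scene0.png")
def c(im,x,y,w,h,f): 
    o=cv2.resize(im[y:y+h,x:x+w],None,fx=f,fy=f,interpolation=cv2.INTER_CUBIC); return o
a=c(t,190,215,60,100,5) # 300x500
b=c(t,290,140,100,100,5)
cv2.imwrite("pics/c1.png",np.hstack([a,b]))
a=c(s,215,310,100,120,4); b=c(s,230,160,100,120,4)
cv2.imwrite("pics/c2.png",np.hstack([a,b]))
E
```

```text
(no output)
```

View pics/c1.png

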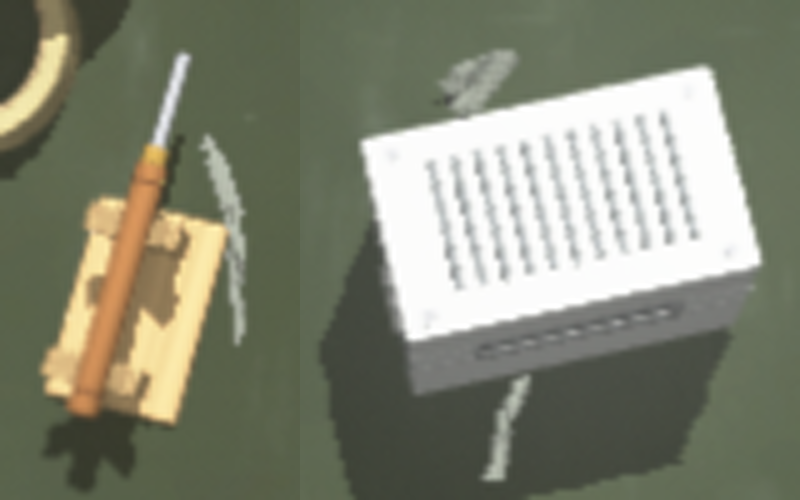

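View pics/c2.png

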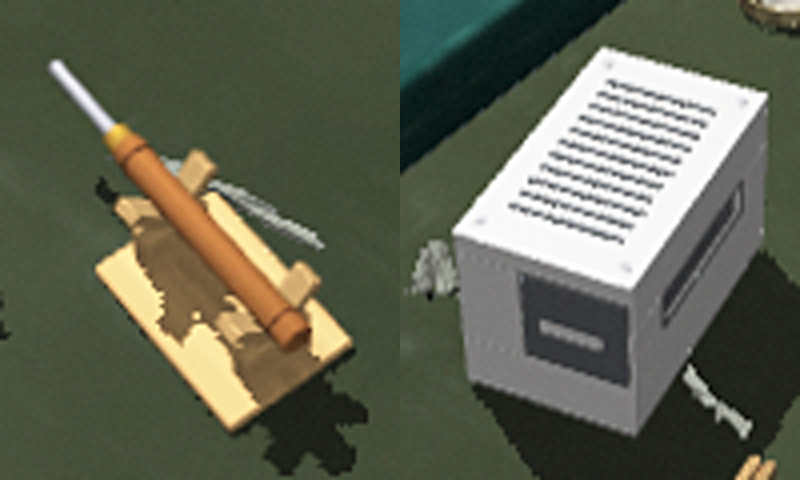

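```bash
cat > h.py <<'E'
import cv2, numpy as np
from scipy.optimize import least_squares
from scipy.spatial.transform import Rotation as R
from station import *
def proj(P,ci):
    P=np.atleast_2d(P)@cv2.Rodrigues(ci["rvec"])[0].T+ci["tvec"]
    s=P[:,:2]/P[:,2:]; s=s*(1+ci["k1"]*(s**2).sum(1,keepdims=True))
    return s*[ci["fx"],ci["fy"]]+[ci["cx"],ci["cy"]]
def place(p,q):  # p=x,y,yaw ; q local pts
    c,s=np.cos(p[2]),np.sin(p[2]); q=np.array(q,float)
    return np.c_[p[0]+c*q[:,0]-s*q[:,1],p[1]+s*q[:,0]+c*q[:,1],q[:,2]]
def fit(obs,p0):
    f=lambda p:np.concatenate([(proj(place(p,q),ci)-px).ravel() for ci,q,px in obs])
    r=least_squares(f,p0,loss="soft_l1"); return r.x,f(r.x)
E
python3 - <<'E'
from h import *
T,S=camera_info("top"),camera_info("scene"); np.set_printoptions(precision=4,suppress=True)
t=[[.105,0,.045],[-.055,0,.045],[.055,0,.045]]
ot=(T,t,[[226.6,226],[206.6,297],[221.6,244.4]]); os_=(S,t,[[228.75,326.25],[288.75,392.5],[243.25,343.75]])
x,y=.045,.075
ut=(T,[[x,y,.1],[x,-y,.1],[-x,-y,.1],[-x,y,.1]],[[302.4,168],[372,153.6],[382,192.6],[312,208]])
us=(S,[[x,y,.1],[x,-y,.1],[-x,-y,.1],[-x,y,.1],[-x,y,0],[x,y,0]],[[243.75,218],[281.25,171.75],[322,183.75],[288,232],[288.75,268.75],[248,255]])
for o in [[ot,os_],[ot],[os_],[ut,us],[ut],[us]]:
    p,r=fit(o,[.5,.2,0]); print(p,np.degrees(p[2]),r)
for px in [[305,247],[460,215]]: 
    print(least_squares(lambda q:(proj([q[0],q[1],0.01],T)-px).ravel(),[.5,0]).x)
s=sense(); print(s["joints"])
W=camera_info("wrist"); Rw=cv2.Rodrigues(W["rvec"])[0]
print("cam in tool",s["ee_rot"].T@(-Rw.T@W["tvec"]-s["tcp_pos"]), s["ee_rot"].T@Rw.T)
E
```

```text
[ 0.4439  0.2609 -0.2254] -12.91457625053518 [ 0.5714 -2.0392  0.4312 -1.1178 -0.6318  1.5888 -1.5544 -1.4865  0.2315
  0.7963  1.8816  1.0951]
[ 0.4419  0.2612 -0.2279] -13.05765611067401 [ 0.4943 -1.1242  0.1679 -0.192  -0.7663  2.5084]
[ 0.4447  0.2605 -0.2234] -12.802104700716047 [-1.8713 -1.861   0.0078  0.2263  1.5939  0.6653]
[ 0.6281 -0.011   0.2224] 12.743234090978493 [ 0.061  -0.2985 -0.0811 -0.4757  0.2448  0.4951 -0.5205  0.259  -0.4351
 -0.9908 -0.2805 -0.7125  0.7531 -0.6014  0.3844 -0.2882  0.5189  1.7651
 -0.8561  0.7625]
[ 0.6281 -0.0112  0.2256] 12.928732909715675 [ 0.0931 -0.1929 -0.1007 -0.5827  0.3606  0.3543 -0.3488  0.3391]
[ 0.6279 -0.0108  0.22  ] 12.60710297130938 [-0.496  -0.9628 -0.1729 -0.643   0.8257 -0.4654  0.2698 -0.182   0.4125
  1.8713 -0.9127  0.7905]
[0.5021 0.0687]
[ 0.5772 -0.2821]
[ 88.8985  22.0871   0.3878  -0.0248 -68.4118 -14.8163]
cam in tool [-0.0016 -0.1626  0.0739] [[ 1.      0.0006  0.0003]
 [-0.0001 -0.2724  0.9622]
 [ 0.0006 -0.9622 -0.2724]]
```

```bash
cat >> h.py <<'E'
np.set_printoptions(precision=4,suppress=True)
def Rt(yaw): # tool down, z along yaw
    c,s=np.cos(np.radians(yaw)),np.sin(np.radians(yaw))
    z=np.array([c,s,0]); y=np.array([0,0,-1.]); return np.c_[np.cross(y,z),y,z]
def delta(p,yaw,s=None):
    s=s or sense(); E=s["ee_rot"]
    print("shift mm",1000*E.T@(np.array(p)-s["tcp_pos"]),"turn",np.degrees(R.from_matrix(E.T@Rt(yaw)).as_rotvec()),"t",s["time_s"],"F",s["wrist_force"],"w",s["gripper_width"]*87)
E
python3 -c "
from h import *
delta([.451,.259,.15],-13)"
```

```text
shift mm [251.5016  72.1003 362.7183] turn [-0.0032 -2.927   0.1134] t 0.1 F [-0.6037 -0.5238  0.0237] w 87.39199162107282
```

jog_arm --series '[[[0.028, 0.008, 0.04], [0, 0, 0], 0.06], [[0.028, 0.008, 0.04], [0, 0, 0], 0.06], [[0.028, 0.008, 0.04], [0, 0, 0], 0.06], [[0.028, 0.008, 0.04], [0, 0, 0], 0.06], [[0.028, 0.008, 0.04], [0, 0, 0], 0.06], [[0.028, 0.008, 0.04], [0, 0, 0], 0.06], [[0.028, 0.008, 0.04], [0, 0, 0], 0.06], [[0.028, 0.008, 0.04], [0, 0, 0], 0.06], [[0.0275, 0.008, 0.043], [0, -2.9, 0.1], 0.06], [[0, 0, 0], [0, 0, 0], 0.06]]'

```text
time_s: 1.35
tcp_pos: [0.4523, 0.2567, 0.1493]
ee_rot: [[-0.23, -0.002, 0.973], [-0.973, -0.0, -0.23], [0.001, -1.0, -0.002]]
wrist_force: [0.4, 0.3, 0.2]
gripper_width: 0.689
```

```bash
python3 -c "
from h import *
delta([.451,.259,.15],-13)
ci=camera_info('wrist'); im=capture('wrist'); cv2.imwrite('pics/w1.png',im[:,:,::-1])
import pickle; pickle.dump(ci,open('w1.pkl','wb'))
print(proj(place([.443,.261,-.2260],[[.105,0,.045],[-.055,0,.045],[0,0,.045]]),ci))"
```

```text
shift mm [-1.8885 -0.6645 -1.7935] turn [ 0.087  -0.3087  0.035 ] t 1.35 F [0.3709 0.2601 0.2105] w 59.941735292460734
[[314.4746  81.7333]
 [316.0584 327.9702]
 [315.5616 251.6355]]
```

View pics/w1.png

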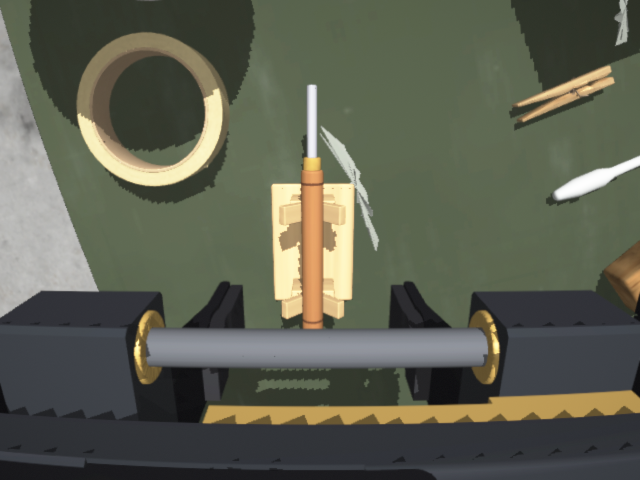

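The wrist view shows the pin tip at (312,85), steel/collar junction at (313,158), cradle plate front corners (273,184) and (355,184), rear corners (276,300) and (352,300).

```bash
python3 -c "
from h import *
import pickle; ci=pickle.load(open('w1.pkl','rb')); T=camera_info('top');S=camera_info('scene')
t=[[.105,0,.045],[.055,0,.045]]; a=.045;b=.03;z=.006
w=(ci,t,[[312.3,85],[313,158]]); c=(ci,[[a,b,z],[a,-b,z],[-a,-b,z],[-a,b,z]],[[273,184],[355,184],[352,300],[276,300]])
ends=[[.105,0,.045],[-.055,0,.045]]
tt=(T,ends,[[226.6,226],[206.6,297]]);ss=(S,ends,[[228.75,326.25],[288.75,392.5]])
for o in [[w],[c],[w,tt,ss]]:
  p,r=fit(o,[.443,.261,-.226]); print(p,np.degrees(p[2]),r)
s=sense();print(s['tcp_pos'])
E=s['ee_rot']
for q in [[.03,0,0],[-.03,0,0]]: print(proj(s['tcp_pos']+E@np.array(q),ci))
"
```

```text
[ 0.4428  0.2623 -0.225 ] -12.889411385580118 [-0.007  -2.3888  0.007   9.2262]
[ 0.4368  0.2637 -0.2325] -13.321184533364434 [-1.0844 -0.1866  0.9979 -0.1377  0.944   0.2572 -0.8687  0.2096]
[ 0.4422  0.2621 -0.2229] -12.772225871030795 [ 0.0948 -1.371   0.2704 10.1691 -0.1473 -1.3014 -0.1306 -0.2956 -1.4411
 -0.3845  0.6909  1.9729]
[0.4519 0.2581 0.1498]
[[390.0602 306.7153]]
[[244.2009 306.9386]]
```

```bash
python3 -c "
from h import *
delta([.445,.2618,.026],-13)"
```

```text
shift mm [ -1.9555 123.838   -7.4068] turn [ 0.0522 -0.2115 -0.0241] t 1.4 F [-0.091   0.4002  0.4512] w 59.98704169612175
```

jog_arm --series '[[[-0.002, 0.02, -0.0074], [0, 0, 0], 0.06], [[0, 0.025, 0], [0, 0, 0], 0.06], [[0, 0.025, 0], [0, 0, 0], 0.06], [[0, 0.025, 0], [0, 0, 0], 0.06], [[0, 0.015, 0], [0, 0, 0], 0.06], [[0, 0.0138, 0], [0, 0, 0], 0.06], [[0, 0, 0], [0, 0, 0], 0.06]]'

```text
time_s: 2.28
tcp_pos: [0.4443, 0.2634, 0.0261]
ee_rot: [[-0.225, -0.001, 0.974], [-0.974, 0.0, -0.225], [-0.0, -1.0, -0.001]]
wrist_force: [0.4, -0.0, -1.5]
gripper_width: 0.691
```

```bash
python3 -c "
from h import *
delta([.445,.2618,.026],-13)"
```

```text
shift mm [1.3626 0.074  1.0197] turn [ 0.0446  0.005  -0.0161] t 2.275 F [ 0.3898 -0.0452 -1.4559] w 60.10744130987236
```

jog_arm --series '[[[0.001, 0, 0], [0, 0, 0], 0.03], [[0, 0, 0], [0, 0, 0], 0.02], [[0, 0, 0], [0, 0, 0], 0.014], [[0, 0, 0], [0, 0, 0], 0.0], [[0, 0, 0], [0, 0, 0], 0.0], [[0, 0, 0], [0, 0, 0], 0.0]]'

```text
time_s: 3.02
tcp_pos: [0.4441, 0.2615, 0.0267]
ee_rot: [[-0.225, -0.001, 0.974], [-0.974, -0.0, -0.225], [0.0, -1.0, -0.001]]
wrist_force: [-0.5, -3.9, 3.0]
gripper_width: 0.148
```

jog_arm --series '[[[0, -0.01, 0], [0, 0, 0], 0.0], [[0, -0.02, 0], [0, 0, 0], 0.0], [[0, -0.025, 0], [0, 0, 0], 0.0], [[0, -0.025, 0], [0, 0, 0], 0.0], [[0, -0.02, 0], [0, 0, 0], 0.0], [[0, -0.01, 0], [0, 0, 0], 0.0], [[0, 0, 0], [0, 0, 0], 0.0], [[0, 0, 0], [0, 0, 0], 0.0]]'

```text
time_s: 4.03
tcp_pos: [0.444, 0.2619, 0.1359]
ee_rot: [[-0.225, -0.001, 0.974], [-0.974, 0.001, -0.225], [-0.001, -1.0, -0.001]]
wrist_force: [-0.8, 0.8, -1.0]
gripper_width: 0.154
```

```bash
python3 -c "
from h import *
# pre-insert pose: grip yaw of unit
delta([.5,0,.12],12.75)
s=sense();ci=camera_info('wrist'); im=capture('wrist'); cv2.imwrite('pics/w2.png',im[:,:,::-1])
import pickle; pickle.dump((ci,s),open('w2.pkl','wb'))
E=s['ee_rot']
for d in [.105,.055,0]: print(proj(s['tcp_pos']+E@np.array([0,-.019,d-.002]),ci))"
```

```text
shift mm [242.5764  15.6976 113.6158] turn [  0.0509 -25.7805  -0.0431] t 4.025 F [-0.7569  0.7556 -0.985 ] w 13.409052918885946
[[321.6781  23.2271]]
[[321.1993 182.796 ]]
[[320.6403 331.1603]]
```

View pics/w2.png

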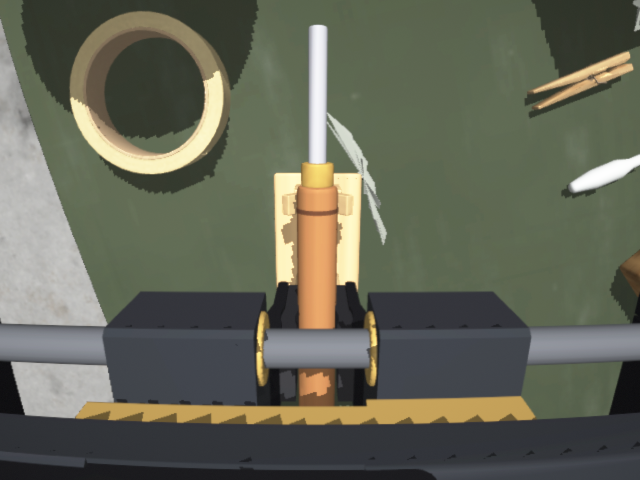

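The tip is at (318,27) and the handle front at (317.5,186), with the fingers symmetric about column 317. So the tool is gripped straight and centred, with its tip about 0.102 m ahead of the TCP.

jog_arm --series '[[[0, 0, 0], [0, -8.6, 0], 0.0], [[0, 0, 0], [0, -8.6, 0], 0.0], [[0, 0, 0], [0, -8.6, 0], 0.0], [[0, 0, 0], [0, 0, 0], 0.0]]'

```text
time_s: 4.58
tcp_pos: [0.4442, 0.262, 0.1359]
ee_rot: [[0.219, -0.001, 0.976], [-0.976, 0.001, 0.219], [-0.001, -1.0, -0.001]]
wrist_force: [-0.1, 0.2, -0.9]
gripper_width: 0.149
```

```bash
python3 -c "
from h import *
delta([.4625,-.0813,.12],12.75)"
```

```text
shift mm [338.9737  15.7451 -57.4678] turn [ 0.0366 -0.0754 -0.0396] t 4.575 F [-0.1118  0.1562 -0.9232] w 13.003968311191693
```

jog_arm --series '[[[0.02, 0.001, -0.01], [0, 0, 0], 0.0], [[0.04, 0.002, -0.01], [0, 0, 0], 0.0], [[0.045, 0.002, -0.01], [0, 0, 0], 0.0], [[0.045, 0.002, -0.01], [0, 0, 0], 0.0], [[0.045, 0.002, -0.005], [0, 0, 0], 0.0], [[0.045, 0.002, -0.005], [0, 0, 0], 0.0], [[0.045, 0.002, -0.005], [0, 0, 0], 0.0], [[0.035, 0.002, -0.0025], [0, 0, 0], 0.0], [[0.019, 0.001, 0], [0, 0, 0], 0.0], [[0, 0, 0], [0, 0, 0], 0.0]]'

```text
time_s: 5.82
tcp_pos: [0.4623, -0.0825, 0.1198]
ee_rot: [[0.217, -0.001, 0.976], [-0.976, 0.002, 0.217], [-0.002, -1.0, -0.0]]
wrist_force: [-0.6, 0.4, -0.7]
gripper_width: 0.147
```

jog_arm --series '[[[0, 0.02, 0], [0, 0, 0], 0.0], [[0, 0.025, 0], [0, 0, 0], 0.0], [[0, 0.023, 0], [0, 0, 0], 0.0], [[0, 0.011, 0], [0, 0, 0], 0.0], [[0, 0, 0], [0, 0, 0], 0.0], [[0, 0, 0], [0, 0, 0], 0.0]]'

```text
time_s: 6.58
tcp_pos: [0.4641, -0.0807, 0.042]
ee_rot: [[0.222, 0.002, 0.975], [-0.975, 0.002, 0.222], [-0.001, -1.0, 0.002]]
wrist_force: [-0.0, 0.1, -0.8]
gripper_width: 0.151
```

```bash
python3 -c "
from h import *
delta([.4625,-.0813,.041],12.75)
s=sense();ci=camera_info('wrist'); w=capture('wrist'); 
S=capture('scene');cs=camera_info('scene')
import pickle; pickle.dump((ci,s),open('w3.pkl','wb'))
u=[.6281,-.011,np.radians(12.75)]
L=[[-.045,-.075,.1],[-.045,.075,.1],[-.046,-.042,.069],[-.046,.044,.069],[-.041,-.04,.068],[-.041,-.024,.068],[-.041,-.024,.052]]
tip=s['tcp_pos']+s['ee_rot']@np.array([0,-.019,.102])
for c in (ci,cs): print(proj(place(u,L),c),proj(tip,c))
a=cv2.resize(w[:300,160:480],None,fx=1.25,fy=1.25,interpolation=2); b=cv2.resize(S[170:270,260:360],None,fx=4,fy=4,interpolation=2)
cv2.imwrite('pics/w3.png',np.hstack([cv2.copyMakeBorder(a,0,400-a.shape[0],0,0,0),b])[:,:,::-1])"
```

```text
shift mm [ 0.2499  0.9466 -1.6746] turn [-0.1369  0.0475 -0.075 ] t 6.575 F [-0.0443  0.0635 -0.7512] w 13.130726268098538
[[ 516.8839 -126.9034]
 [ -90.1388  -79.4443]
 [ 358.4371  -74.6395]
 [  67.5694  -62.3519]
 [ 351.3232  -91.2023]
 [ 295.4461  -91.4036]
 [ 297.8047  -68.8946]] [[321.7863  29.2237]]
[[322.7475 183.1472]
 [288.3875 231.7132]
 [315.9441 205.6119]
 [296.6739 233.6092]
 [313.137  205.8955]
 [309.687  210.8666]
 [309.5959 217.1145]] [[326.8088 215.926 ]]
```

View pics/w3.png

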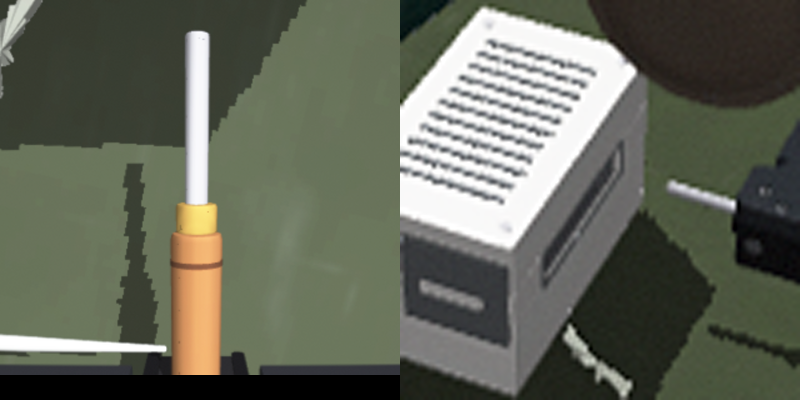

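The scene crop shows the pin tip at full-frame (327,216.3), against (326.8,215.9) predicted. The slot's right-top corner is at (315.5,205.8), against (315.9,205.6) predicted. The alignment agrees, so I'll insert.

jog_arm --series '[[[0, 0.001, 0.006], [0, 0, 0], 0.0], [[0, 0, 0.008], [0, 0, 0], 0.0], [[0, 0, 0.008], [0, 0, 0], 0.0], [[0, 0, 0.006], [0, 0, 0], 0.0], [[0, 0, 0.004], [0, 0, 0], 0.0], [[0, 0, 0.002], [0, 0, 0], 0.0], [[0, 0, 0], [0, 0, 0], 0.0]]'

```text
time_s: 7.55
tcp_pos: [0.4966, -0.0733, 0.0402]
ee_rot: [[0.221, 0.0, 0.975], [-0.975, 0.002, 0.221], [-0.002, -1.0, 0.001]]
wrist_force: [-0.7, 0.1, -0.5]
gripper_width: 0.148
```

```bash
cat >> h.py <<'E'
U=[.6281,-.011,np.radians(12.75)]
def tip():
    s=sense(); t=s['tcp_pos']+s['ee_rot']@np.array([0,-.019,.102])
    Ru=R.from_euler('z',12.75,degrees=True).as_matrix()
    print("tip local mm",1000*Ru.T@(t-[U[0],U[1],0]),"F local",Ru.T@s['wrist_force'],"M",s['moment'],"t",s['time_s'],"w",s['gripper_width']*87)
E
python3 -c "
from h import *
tip()"
```

```text
tip local mm [-40.0196 -31.7615  59.2168] F local [-0.6396  0.2707 -0.4754] M [-0.0291 -0.0422  0.0053] t 7.55 w 12.911381837663818
```

jog_arm --series '[[[0, 0, 0.003], [0, 0, 0], 0.0], [[0, 0, 0.002], [0, 0, 0], 0.0], [[0, 0, 0.002], [0, 0, 0], 0.0], [[0, 0, 0.001], [0, 0, 0], 0.0], [[0, 0, 0], [0, 0, 0], 0.0]]'

```text
time_s: 8.18
tcp_pos: [0.5034, -0.0718, 0.0398]
ee_rot: [[0.221, -0.002, 0.975], [-0.975, 0.001, 0.221], [-0.002, -1.0, -0.001]]
wrist_force: [-2.1, 0.1, -0.4]
gripper_width: 0.153
```

```bash
python3 -c "
from h import *
tip()"
```

```text
tip local mm [-33.0434 -31.7737  58.6862] F local [-2.0556  0.6116 -0.371 ] M [-0.2103  0.6543 -0.0405] t 8.175 w 13.310720627846724
```

jog_arm --series '[[[0, 0, 0.001], [0, 0, 0], 0.0], [[0, 0, 0.001], [0, 0, 0], 0.0], [[0, 0, 0.001], [0, 0, 0], 0.0], [[0, 0, 0], [0, 0, 0], 0.0]]'

```text
time_s: 8.68
tcp_pos: [0.5069, -0.071, 0.04]
ee_rot: [[0.221, -0.001, 0.975], [-0.975, 0.002, 0.221], [-0.002, -1.0, -0.0]]
wrist_force: [-4.4, -0.4, -0.3]
gripper_width: 0.147
```

```bash
python3 -c "
from h import *
tip()"
```

```text
tip local mm [-29.4397 -31.7615  58.9991] F local [-4.3815  0.5338 -0.2717] M [-0.3036  1.0368  0.0634] t 8.675 w 12.782690919071813
```

jog_arm --series '[[[0, 0, 0.001], [0, 0, 0], 0.0], [[0, 0, 0.0005], [0, 0, 0], 0.0], [[0, 0, 0], [0, 0, 0], 0.0], [[0, 0, 0], [0, 0, 0], 0.0]]'

```text
time_s: 9.18
tcp_pos: [0.5086, -0.0706, 0.0401]
ee_rot: [[0.221, -0.0, 0.975], [-0.975, 0.002, 0.221], [-0.002, -1.0, 0.0]]
wrist_force: [-3.9, -1.0, -0.4]
gripper_width: 0.147
```

```bash
python3 -c "
from h import *
tip()"
```

```text
tip local mm [-27.7145 -31.7595  59.1726] F local [-4.0481 -0.1375 -0.3887] M [-0.2619  1.1908 -0.0089] t 9.175 w 12.812980958419665
```

jog_arm --series '[[[-0.003, 0, 0], [0, 0, 0], 0.0], [[-0.003, 0, 0], [0, 0, 0], 0.0], [[-0.003, 0, 0], [0, 0, 0], 0.0], [[-0.003, 0, 0], [0, 0, 0], 0.0], [[-0.003, 0, 0], [0, 0, 0], 0.0]]'

```text
time_s: 9.8
tcp_pos: [0.5054, -0.0558, 0.0402]
ee_rot: [[0.221, 0.0, 0.975], [-0.975, 0.002, 0.221], [-0.002, -1.0, 0.001]]
wrist_force: [-4.0, -3.9, -1.0]
gripper_width: 0.146
```

```bash
python3 -c "
from h import *
tip()"
```

```text
tip local mm [-27.567  -16.5486  59.2935] F local [-4.7693 -2.9364 -1.0006] M [-0.9217  1.1093 -0.1957] t 9.8 w 12.688563305227614
```

jog_arm --series '[[[-0.004, 0, 0], [0, 0, 0], 0.0], [[-0.004, 0, 0], [0, 0, 0], 0.0], [[-0.004, 0, 0], [0, 0, 0], 0.0], [[-0.004, 0, 0], [0, 0, 0], 0.0], [[-0.004, 0, 0], [0, 0, 0], 0.0], [[-0.004, 0, 0], [0, 0, 0], 0.0], [[-0.004, 0, 0], [0, 0, 0], 0.0], [[0, 0, 0], [0, 0, 0], 0.0]]'

```text
time_s: 10.8
tcp_pos: [0.4992, -0.0283, 0.0403]
ee_rot: [[0.222, 0.0, 0.975], [-0.975, 0.002, 0.222], [-0.002, -1.0, 0.001]]
wrist_force: [-4.0, -3.4, -0.5]
gripper_width: 0.156
```

```bash
python3 -c "
from h import *
tip()
w=capture('wrist');S=capture('scene')
a=cv2.resize(w[:300,160:480],None,fx=1.25,fy=1.25,interpolation=2); b=cv2.resize(S[170:270,230:330],None,fx=4,fy=4,interpolation=2)
cv2.imwrite('pics/w4.png',np.hstack([cv2.copyMakeBorder(a,0,400-a.shape[0],0,0,0),b])[:,:,::-1])
L=[[.0,.075,.08],[0,.075+.028,.08]]
"
```

```text
tip local mm [-27.52    11.6391  59.3719] F local [-4.6696 -2.4666 -0.5275] M [-0.7729  1.1695 -0.12  ] t 10.8 w 13.530867669046186
```

View pics/w4.png

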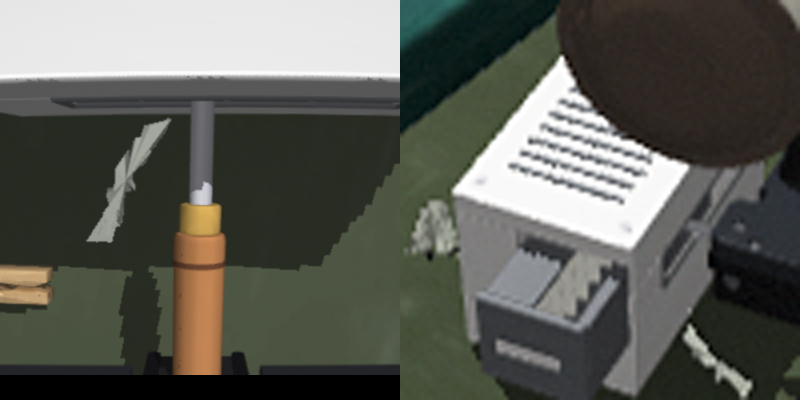

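The slide is clearly well out, with the pin in the slot and straight in the grip. I'll push on by about 18 mm.

jog_arm --series '[[[-0.004, 0, 0], [0, 0, 0], 0.0], [[-0.004, 0, 0], [0, 0, 0], 0.0], [[-0.004, 0, 0], [0, 0, 0], 0.0], [[-0.004, 0, 0], [0, 0, 0], 0.0], [[-0.002, 0, 0], [0, 0, 0], 0.0], [[0, 0, 0], [0, 0, 0], 0.0]]'

```text
time_s: 11.65
tcp_pos: [0.4953, -0.0111, 0.0403]
ee_rot: [[0.221, 0.0, 0.975], [-0.975, 0.002, 0.221], [-0.002, -1.0, 0.001]]
wrist_force: [-3.8, -2.6, 0.3]
gripper_width: 0.147
```

```bash
python3 -c "
from h import *
tip()"
```

```text
tip local mm [-27.5822  29.2984  59.3565] F local [-4.2496 -1.6976  0.2931] M [-0.8423  1.115  -0.1312] t 11.65 w 12.758827376233274
```

jog_arm --series '[[[0.003, 0, 0], [0, 0, 0], 0.0], [[0, 0, -0.008], [0, 0, 0], 0.0], [[0, 0, -0.015], [0, 0, 0], 0.0], [[0, 0, -0.02], [0, 0, 0], 0.0], [[0, 0, -0.02], [0, 0, 0], 0.0], [[0, -0.03, -0.01], [0, 0, 0], 0.0], [[0, -0.04, 0], [0, 0, 0], 0.0], [[0, -0.025, 0], [0, 0, 0], 0.0], [[0, 0, 0], [0, 0, 0], 0.0]]'

```text
time_s: 12.78
tcp_pos: [0.427, -0.0297, 0.1378]
ee_rot: [[0.222, 0.009, 0.975], [-0.975, 0.004, 0.222], [-0.002, -1.0, 0.01]]
wrist_force: [0.7, 0.6, 0.1]
gripper_width: 0.149
```

jog_arm --series '[[[0, 0, 0], [0, 8.6, 0], 0.0], [[0, 0, 0], [0, 8.6, 0], 0.0], [[0, 0, 0], [0, 8.6, 0], 0.0], [[0, 0, 0], [0, 0, 0], 0.0]]'

```text
time_s: 13.28
tcp_pos: [0.4245, -0.0303, 0.1345]
ee_rot: [[-0.224, 0.0, 0.975], [-0.975, 0.002, -0.224], [-0.002, -1.0, -0.0]]
wrist_force: [-0.1, -0.3, -0.5]
gripper_width: 0.15
```

```bash
python3 -c "
from h import *
delta([.4442,.2617,.136],-13)"
```

```text
shift mm [-289.0447   -0.9845  -46.0386] turn [ 0.0132  0.085  -0.0994] t 13.275 F [-0.0652 -0.3305 -0.536 ] w 13.006648669993522
```

jog_arm --series '[[[-0.02, 0, -0.004], [0, 0, 0], 0.0], [[-0.04, 0, -0.006], [0, 0, 0], 0.0], [[-0.04, 0, -0.006], [0, 0, 0], 0.0], [[-0.04, 0, -0.006], [0, 0, 0], 0.0], [[-0.04, 0, -0.006], [0, 0, 0], 0.0], [[-0.04, 0, -0.006], [0, 0, 0], 0.0], [[-0.04, 0, -0.006], [0, 0, 0], 0.0], [[-0.02, 0, -0.004], [0, 0, 0], 0.0], [[-0.009, -0.001, -0.002], [0, 0, 0], 0.0], [[0, 0, 0], [0, 0, 0], 0.0]]'

```text
time_s: 14.52
tcp_pos: [0.4448, 0.2612, 0.1365]
ee_rot: [[-0.225, -0.0, 0.974], [-0.974, 0.001, -0.225], [-0.001, -1.0, -0.0]]
wrist_force: [-1.3, -0.4, -0.4]
gripper_width: 0.149
```

```bash
python3 -c "
from h import *
delta([.4442,.2617,.027],-13)
w=capture('wrist');S=capture('scene')
a=cv2.resize(w[:300,160:480],None,fx=1.25,fy=1.25,interpolation=2); b=cv2.resize(S[170:270,230:330],None,fx=4,fy=4,interpolation=2)
cv2.imwrite('pics/w5.png',np.hstack([cv2.copyMakeBorder(a,0,400-a.shape[0],0,0,0),b])[:,:,::-1])"
```

```text
shift mm [ -0.1625 109.5382  -0.6792] turn [ 0.018   0.0158 -0.0725] t 14.525 F [-1.2536 -0.4228 -0.3896] w 12.983139373648301
```

View pics/w5.png

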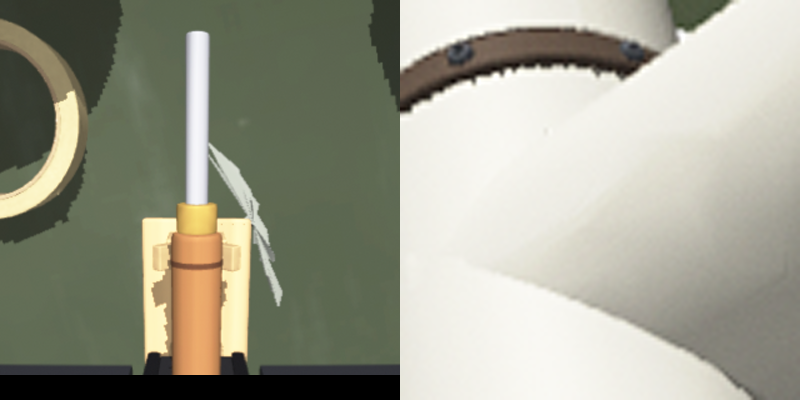

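The pin is still straight in the grip and sits over the cradle as it did after the lift. The tip is at about (318,26). Lowering it.

jog_arm --series '[[[0, 0.02, 0], [0, 0, 0], 0.0], [[0, 0.025, 0], [0, 0, 0], 0.0], [[0, 0.025, 0], [0, 0, 0], 0.0], [[0, 0.02, 0], [0, 0, 0], 0.0], [[0, 0.012, 0], [0, 0, 0], 0.0], [[0, 0.007, 0], [0, 0, 0], 0.0], [[0, 0, 0], [0, 0, 0], 0.0]]'

```text
time_s: 15.5
tcp_pos: [0.4452, 0.2616, 0.0278]
ee_rot: [[-0.225, 0.001, 0.974], [-0.974, 0.002, -0.225], [-0.002, -1.0, 0.0]]
wrist_force: [-0.3, 0.6, -0.8]
gripper_width: 0.15
```

jog_arm --series '[[[0, 0.001, 0], [0, 0, 0], 0.0], [[0, 0, 0], [0, 0, 0], 0.02], [[0, 0, 0], [0, 0, 0], 0.04], [[0, 0, 0], [0, 0, 0], 0.06], [[0, 0, 0], [0, 0, 0], 0.06], [[0, -0.01, 0], [0, 0, 0], 0.06], [[0, -0.03, 0], [0, 0, 0], 0.06], [[0, -0.04, 0], [0, 0, 0], 0.06], [[0, -0.05, 0], [0, 0, 0], 0.06], [[0, 0, 0], [0, 0, 0], 0.06]]'

```text
time_s: 16.75
tcp_pos: [0.4473, 0.2636, 0.1619]
ee_rot: [[-0.224, 0.009, 0.974], [-0.974, 0.009, -0.224], [-0.011, -1.0, 0.006]]
wrist_force: [0.8, -0.4, -1.5]
gripper_width: 0.688
```

```bash
python3 -c "
from h import *
delta([.4442,.2617,.157],-13)
w=capture('wrist');S=capture('top')
a=cv2.resize(w[:400,160:480],None,fx=1.25,fy=1.25,interpolation=2); b=cv2.resize(S[140:265,290:390],None,fx=4,fy=4,interpolation=2)
cv2.imwrite('pics/w6.png',np.hstack([a,b])[:,:,::-1])
T=camera_info('top'); print([ (proj(place(U,[[-.045,.075+d,.09],[.0,.075+d,.09]]),T)-[290,140])*4+[400,0] for d in (.04,.057)])
ci=camera_info('wrist'); p=proj(place([.4425,.2623,-.2255],[[.105,0,.045],[.055,0,.045],[-.055,0,.045]]),ci); print((p-[160,0])*1.25)"
```

```text
shift mm [ 2.5615  4.816  -2.5877] turn [-0.3582  0.0314 -0.6162] t 16.75 F [ 0.8156 -0.4481 -1.5062] w 59.84333150341307
[array([[411.1901, 294.1539],
       [393.8451, 212.7629]]), array([[379.125 , 301.0665],
       [362.0801, 219.5637]])]
[[198.712   87.7628]
 [198.7259 191.5277]
 [198.6851 391.3636]]
```

View pics/w6.png

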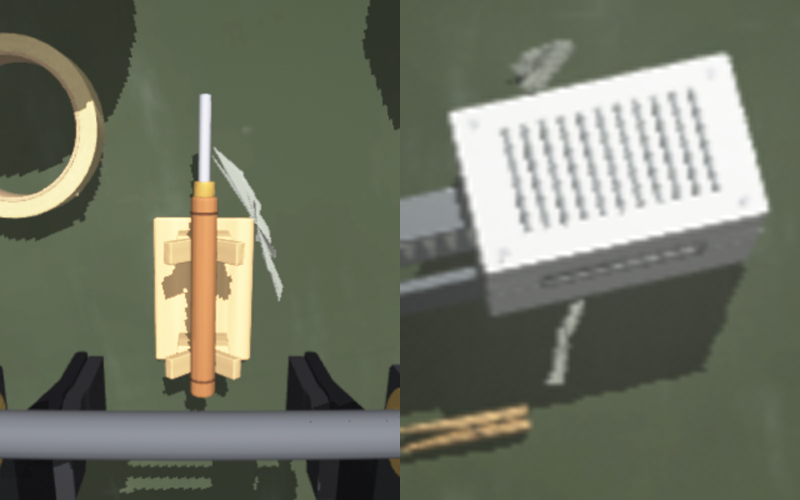

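The tool lies straight in both Vs, with its axis at column 203 and its tip at crop (205,95). The slide stands out past the crop's left edge, which means more than 45 mm. I'll let the arm settle, then hand in.

jog_arm --series '[[[0, -0.01, 0], [0, 0, 0], 0.06], [[0, 0, 0], [0, 0, 0], 0.06], [[0, 0, 0], [0, 0, 0], 0.06]]'

```text
time_s: 17.23
tcp_pos: [0.4448, 0.2614, 0.1662]
ee_rot: [[-0.225, -0.001, 0.974], [-0.974, 0.001, -0.225], [-0.001, -1.0, -0.001]]
wrist_force: [-0.1, -0.4, 0.3]
gripper_width: 0.691
```

```bash
python3 -c "
from station import *
print(finish_job())"
```

```text
the job is handed in; nothing more can be done
None
```

I did the whole job and handed it in at 17.2 s; the hand-in gives no verdict.

- **Pressing the button:** I took the pin from its cradle and pushed it through the slot. By the tip position it pressed the button in about 7 mm, with 4–5 N pushing back.
- **Pushing the slide:** With the button held, I pushed the slide out about 56 mm, judging by how far the pin moved. The force at the end was about 2 N sideways, and I stopped short of the 60 mm stop.
- **Putting the pin back:** I drew the pin out, laid it in the cradle, let go and raised the gripper clear.

**Last checks:**
- The wrist picture shows the tool lying straight in both Vs, about where it started.
- The top picture shows the slide out past the edge of the crop, which means more than 45 mm; I did not measure its end exactly.
- I did not confirm in a picture that the button had sprung back, but the pin was fully out.
- The gripper carried the tool well above the peg and never went near the jar. The peg looks to be in its place in the last top view. The jar was outside the later pictures I viewed.
- No check failed or disagreed.

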